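Rebuild the two gas burners after cleaning

TASK

The burner parts of the two-burner gas hob have been washed and are on the draining mats. Put both burners back together: seat each brass flame ring, spigot down, in the burner of its own size, then its black cap of the same size on top, so that every part sits fully home and level. Leave the coffee pot, pepper mill, mug and scrubbing brush where they are.

Things in the scene. Friction and masses are not known exactly. Their poses are not given: they have to be found in the camera images.
- big_burner: Larger burner base, at either end of the fixed steel hob (510 x 280 mm, 8 mm thick, red knobs 35 mm tall at the near end). Grey collar 72 mm across, 10 mm tall, dark well 47 mm across. Origin: centre of its underside, on the hob's top; z up. Two pins outside it are no taller than its rim. With the big ring fully seated, the ring's origin is 2 mm above this origin.
- small_burner: Smaller burner base at the other end of the hob, 220 mm from the big one. Grey collar 54 mm across, 10 mm tall, dark well 32 mm across. Origin: centre of its underside, on the hob's top; z up. With the small ring fully seated, the ring's origin is 2 mm above this origin.
- big_ring: Larger brass flame ring, loose, upright on a grey mat (3 mm thick) beside the hob. Spigot 42 mm across, 8 mm tall, foot tapered; above it a body 60 mm across, 18 mm tall (total 26), its top recess 41 mm across, 6 deep. 0.22 kg. Origin: centre of the spigot's underside; z up. Spigot has 2.5 mm play all round in the big burner's well. Big cap fully seated: its origin is 21 mm above this one.
- small_ring: Smaller brass flame ring, upright on a grey mat, same form: spigot 27 mm across, 8 mm tall; body 42 mm across, 18 mm tall (total 26); top recess 27 mm across, 6 mm deep. 0.12 kg. Origin: centre of the spigot's underside; z up. 2.5 mm play in the small burner's well. Small cap fully seated: its origin is 21 mm above this one.
- big_cap: Larger black enamelled cap, loose, right way up on a grey mat. Disc 62 mm across, its rim 5 to 11 mm above the origin, domed top at 13 mm. It stands on a locating lip 36 mm across, 5 mm tall, foot tapered. 0.16 kg. Origin: centre of the lip's underside; z up. The lip has 2.5 mm play all round in the big ring's recess.
- small_cap: Smaller black cap, right way up on a grey mat, same form and heights: disc 44 mm across, locating lip 22 mm across, 5 mm tall. 0.08 kg. Origin: centre of the lip's underside; z up. The lip has 2.5 mm play all round in the small ring's recess.
- moka_pot: Bystander: aluminium stove-top coffee pot with black handle and knob, standing, 170 mm tall, 92 mm across, handle reaching 90 mm from its axis along its own +y. Origin: centre of its underside.
- pepper_mill: Bystander: dark wooden pepper mill, standing, 168 mm tall, 58 mm across. Origin: centre of its underside.
- mug: Bystander: blue mug, standing, 90 mm tall, 80 mm across, handle reaching 77 mm from its axis along its own +y. Origin: centre of its underside.
- scrub_brush: Bystander: wooden dish-scrubbing brush with a round head, lying bristles down, 240 mm long along its own x (head, 60 mm across, at +x), 35 mm high. Origin: middle of its length, on the counter.

How it is judged (in metres and radians):
At the end, for the whole second after the job is handed in: Each ring is in the burner of its size, spigot in the well, and each cap of that size on its ring, lip in the recess: centred within 6 mm, within 3 mm of the seated height, tilt under 0.08 rad; all four released and at rest (horizontal distance between big_ring and big_burner below 0.006 m and z of big_ring in the frame of big_burner between -0.001 and 0.005 m and angle between each of big_ring, big_cap, small_ring, small_cap's own z axis and vertical below 0.08 rad and horizontal distance between big_cap and big_ring below 0.006 m and z of big_cap in the frame of big_ring between 0.018 and 0.024 m and linear speed of each of big_ring, big_cap, small_ring, small_cap below 0.02 m/s and horizontal distance between small_ring and small_burner below 0.006 m and z of small_ring in the frame of small_burner between -0.001 and 0.005 m and horizontal distance between small_cap and small_ring below 0.006 m and z of small_cap in the frame of small_ring between 0.018 and 0.024 m); the robot touches nothing.
It fails at once if the coffee pot is knocked over or pushed more than 30 mm out of its place (distance of moka_pot from where it was at the start of the episode above 0.03 m or angle between moka_pot's own z axis and vertical above 0.5 rad).
It fails at once if the pepper mill is knocked over or pushed more than 30 mm out of its place (distance of pepper_mill from where it was at the start of the episode above 0.03 m or angle between pepper_mill's own z axis and vertical above 0.5 rad).
It fails at once if the mug is knocked over or pushed more than 30 mm out of its place (distance of mug from where it was at the start of the episode above 0.03 m or angle between mug's own z axis and vertical above 0.5 rad).
It fails at once if the scrubbing brush is pushed more than 30 mm out of its place (distance of scrub_brush from where it was at the start of the episode above 0.03 m).
It also fails if it takes over 125 s, if anything falls off the work surface, if the arm or the gripper's body presses on something with over 40 N, if the wrist force passes 120 N, or if a joint passes its speed limit or range.

ROBOT

A 6-joint arm with a two-finger parallel gripper is mounted at the origin on the work surface. World frame = base frame: x ahead of the robot, y to its left, z up, the work surface at z = 0. Lengths are in m, angles in degrees, forces in N, time in s.
With the tool pointing down it reaches from about 0.25 to 0.775 m from the base axis. Payload 4 kg.
Tool frame: the origin (TCP) lies midway between the tips of the shut fingers; the grasp point (between the pads) lies 19 mm behind it (arm.pinch_z is the distance from the TCP to the grasp point, in m); z points along the fingers, y is the line along which they close (so a half turn about z gives the same grasp; the last joint's range is limited). The gripper opens to 94 mm and grips with 3 to 60 N. Pads are 16 mm wide; open, the fingers measure 119 mm over their backs; the gripper's body (75 mm by 177 mm) begins 78 mm behind the grasp point.
Start: joints at [-76.381, 4.996, 78.535, -0, 96.463, -5.907], TCP at [0.184, -0.518, 0.206] pointing down, gripper open.
Joint ranges: [-177.83, 177.83], [-43.37, 116.18], [15.69, 146.23], [-61.86, 241.86], [9.47, 152.12], [-147.06, 147.06]. Speed limits (degrees/s): [159.86, 159.86, 180, 180, 180, 180].

INTERFACE

Orientations are given as [roll, pitch, yaw] about the fixed x, y, z axes, in that order (R = Rz(yaw) Ry(pitch) Rx(roll)).
In Python, from cell import monitor, viewer, job_done, spotter, arm gives the robot as it stands. The module is installed in compiled form; this text tells all that it offers.
- The arm moves only by the tool play_rows, never from a script. Its argument "targets" is text: rows parted by semicolons, each of 6 numbers parted by spaces: the shift along the tool's x, y, z in m, then the turn, a rotation vector about the tool's x, y, z in rad. A call has 1 to 12 rows; each row is the pose to reach, as a shift and turn from the pose commanded when the call began, along the tool's axes at that moment; what a row does not reach only later rows make up. A row lasts 1/10 s, in which the tool goes at most 50 mm and 8.59 degrees, less where a joint would pass 70% of its speed; a pose out of reach is approached as far as the arm can. A call with a gripper value outside its range is refused whole. "claw" is the gripper's target within -1 to 1 (shut at 1, half-way at 0, fully open at -1), set as the call begins (left out, the last holds). The fingers move at their own pace and stop on an object; the grip force is fixed at half the most. Time passes only in rows, so rows that repeat a pose let the fingers close. It gives the time, the measured TCP pose, the force, the opening and the grip force at its end, in the units of the state.
- monitor.state(): the state, without advancing time (a new reading comes with each control period).
- viewer.capture(name): name is "scene" or "side" or "wrist"; returns a dict with "frame" (420x560x3 uint8, blue, green, red), "camera_matrix" (3x3 intrinsics, pixels), "rvec" (rotation vector, rad) and "tvec" (3), from world to camera coordinates, as OpenCV has them; the wrist camera has in their place "hand_eye" (4x4, takes a point from camera to tool coordinates, whose origin is the TCP and whose axes are the flange's). Camera axes: x right, y down, z forward; pixel columns grow to the right and rows downward; lengths in m; the calibration is good to about 2 mm. The wrist camera is an equidistant fisheye: a pixel r from the principal point sees the ray r / f radians off the axis. A picture is of the moment at which its call begins: read the wrist's pose just before it. There is no depth.
- job_done(): hands the job in; it is judged then, once.
Trained networks look in the newest picture that a camera, given by its name, has taken for a name from the list of things; names that differ only in an ending like _2 or _b are one class to them, and where a whole thing is asked for, a point or a joint stands for the part that bears it (a point fixed in the world has none). Each returns a list of dicts, best first, with "conf" (0 to 1); they miss things now and then, are a little off and sometimes report something else, mostly with a low value. They report only what shows in the picture. A call takes as long as a camera call.
- spotter.find_in(camera, name): "position" ([column, row] in pixels, amid what is visible of it).
- spotter.pinpoint(camera, name): "position" ([column, row] in pixels: a listed point, or the origin of a listed thing).
The state is a dict: "time": time; "q": joint angles; "joint_velocities": joint speeds; "tau": joint torques, N m; "eef_pos": TCP position; "ee_rot": TCP orientation; "force": force on the tool from outside, world axes, zero at the start; "torque": the same for the moment, N m; "width": finger opening in m; "grasp_force": force on a finger pad.
Only numpy, scipy, OpenCV 4.12 (cv2) and the standard library are available. Lean on these libraries where they do the work, as an engineer would, in place of code of your own. Each camera call takes 0.05 s, during which the arm holds its last target. There are 200 camera calls.

## Working session

There is one attempt and no reset: what is moved stays moved. The work goes in short steps, Python scripts to look and compute and a tool call to move; the robot and the scene stay as the last step left them, time stands still between calls to the robot, and variables do not carry over. Pictures are saved under pics/ and viewed, at most 14 in all, crops included, and the job is handed in when it is done.

Besides the shell and the picture viewer there is one more tool, called after ">>>" as name(argument=value, ...), one argument or row to a line, values as JSON. play_rows: Moves the arm, as the interface text tells. Its arguments: {"type":"object","properties":{"targets":{"type":"string"},"claw":{"type":"number"}},"required":["targets"]}

```bash
mkdir -p pics
cat > h.py <<'E'
import numpy as np, cv2
from cell import monitor, viewer, job_done, spotter, arm
from scipy.spatial.transform import Rotation as R
def cap(n):
    s=monitor.state(); c=viewer.capture(n); c['s']=s; return c
def ray(c,px):
    K=c['camera_matrix']
    if 'hand_eye' in c:
        d=np.array([(px[0]-K[0,2])/K[0,0],(px[1]-K[1,2])/K[1,1]]); t=np.hypot(*d)
        v=np.array([*(np.sin(t)*d/max(t,1e-9)),np.cos(t)])
        H=np.array(c['hand_eye']); T=R.from_euler('xyz',c['s']['ee_rot'],degrees=True).as_matrix()
        return np.array(c['s']['eef_pos'])+T@H[:3,3], T@H[:3,:3]@v
    Rm=cv2.Rodrigues(np.array(c['rvec'],float))[0]; t=np.array(c['tvec'],float).ravel()
    return -Rm.T@t, Rm.T@np.linalg.inv(K)@np.array([px[0],px[1],1.])
def atz(c,px,z):
    o,v=ray(c,px); return o+v*(z-o[2])/v[2]
def proj(c,p):
    K=c['camera_matrix']
    if 'hand_eye' in c:
        T=R.from_euler('xyz',c['s']['ee_rot'],degrees=True).as_matrix(); H=np.array(c['hand_eye'])
        q=T.T@(np.array(p)-c['s']['eef_pos']); q=H[:3,:3].T@(q-H[:3,3])
        r=np.hypot(q[0],q[1]); th=np.arctan2(r,q[2])
        return np.array([K[0,2]+K[0,0]*th*q[0]/r,K[1,2]+K[1,1]*th*q[1]/r])
    return cv2.projectPoints(np.array([p],float),np.array(c['rvec'],float),np.array(c['tvec'],float),K,None)[0].ravel()
NAMES="big_burner small_burner big_ring small_ring big_cap small_cap moka_pot pepper_mill mug scrub_brush".split()
Z=dict(big_burner=.008,small_burner=.008,big_ring=.003,small_ring=.003,big_cap=.003,small_cap=.003)
E
cat > a.py <<'E'
from h import *
print(monitor.state()); print(arm.pinch_z)
for n in ('scene','side','wrist'):
    c=cap(n); cv2.imwrite(f'pics/{n}0.png',c['frame'])
    print(n, ray(c,[280,210]), c['camera_matrix'].tolist())
    for k in NAMES:
        for d in spotter.pinpoint(n,k)[:2]:
            print(k,round(d['conf'],2),np.round(d['position']),atz(c,d['position'],Z.get(k,0)).round(3))
E
python3 a.py
```

```text
{'time': 0.0, 'q': array([-7.63807178e+01,  5.03983654e+00,  7.86221841e+01,  1.08472498e-03,
        9.64643680e+01, -5.90833172e+00]), 'joint_velocities': array([ 0.03754329,  0.03935035, -0.13886215,  0.05165017,  0.04640687,
        0.01700485]), 'tau': array([ 8.47325146e-05, -3.40180564e+01, -3.02425468e+01,  7.18580699e-02,
        3.30680399e-02, -1.66597501e-04]), 'eef_pos': array([ 0.18370644, -0.51783565,  0.20431993]), 'ee_rot': array([-1.79874394e+02, -1.40824439e-02,  1.95277194e+01]), 'force': array([ 0.62385197, -0.48591704,  0.01453798]), 'torque': array([-0.00150658, -0.01028877,  0.01877682]), 'grasp_force': 0.0, 'width': 0.09402718841610153}
0.0188
scene (array([ 1.13764024, -0.01601243,  0.85044638]), array([-0.58158944,  0.03608593, -0.81296838])) [[383.96564124133914, 0.0, 272.4859012592953], [0.0, 383.96564124133914, 206.5002336818034], [0.0, 0.0, 1.0]]
big_burner 0.9 [264. 256.] [ 0.673 -0.026  0.008]
big_burner 0.48 [454. 207.] [0.542 0.493 0.008]
small_burner 0.78 [260. 189.] [ 0.459 -0.032  0.008]
small_burner 0.42 [261. 257.] [ 0.675 -0.032  0.008]
big_ri
[... 822 characters left out ...]
0.008]
small_burner 0.41 [175. 341.] [0.524 0.501 0.008]
big_ring 0.74 [212. 280.] [0.565 0.301 0.003]
small_ring 0.5 [235. 320.] [0.435 0.373 0.003]
big_cap 0.61 [362. 170.] [ 0.407 -0.35   0.003]
small_cap 0.4 [312. 162.] [ 0.579 -0.303  0.003]
moka_pot 0.81 [282. 153.] [ 0.701 -0.299  0.   ]
moka_pot 0.43 [362. 169.] [ 0.411 -0.359  0.   ]
pepper_mill 0.59 [176. 254.] [0.712 0.28  0.   ]
mug 0.85 [346. 137.] [ 0.546 -0.507  0.   ]
scrub_brush 0.89 [172. 342.] [0.532 0.503 0.   ]
wrist (array([ 0.24605853, -0.49492591,  0.38463088]), array([-0.23425004, -0.08096761, -0.96879883])) [[325.19226210127806, 0.0, 280.2294748695987], [0.0, 325.19226210127806, 205.41626352168024], [0.0, 0.0, 1.0]]
```

```bash
python3 -c "
import cv2,numpy as np
a=[cv2.imread(f'pics/{n}0.png') for n in ('scene','side')]
print(a[0].shape)"
```

```text
(420, 560, 3)
```

View pics/scene0.png

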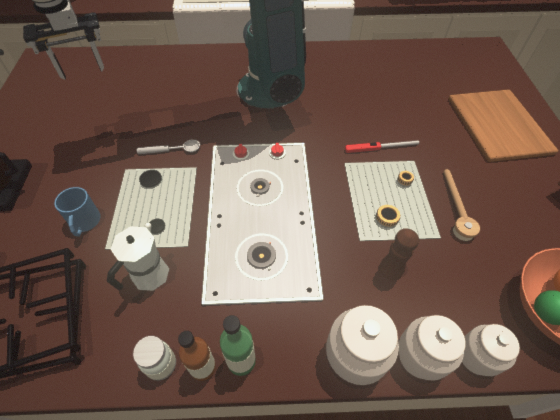

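View pics/side0.png

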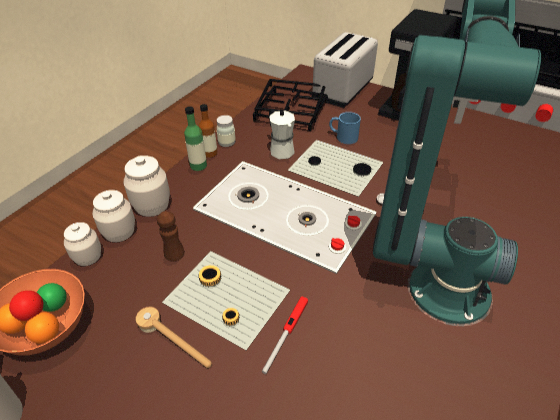

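```bash
cat >> h.py <<'E'
def go(p,yaw=0.):
    s=monitor.state(); T=R.from_euler('xyz',s['ee_rot'],degrees=True)
    G=R.from_euler('xyz',[180,0,yaw],degrees=True)
    print('shift',(T.inv().apply(np.array(p)-s['eef_pos'])).round(4),'rot',(T.inv()*G).as_rotvec().round(4))
E
python3 -c "
from h import *
go([.46,.30,.25])"
```

```text
shift [ 0.5338 -0.679  -0.0445] rot [ 0.     -0.      0.3408]
```

>>> play_rows(
  targets="0.10 -0.12 -0.0445 0 0 0.34;0.20 -0.24 -0.0445 0 0 0.34;0.534 -0.679 -0.0445 0 0 0.3408;0.534 -0.679 -0.0445 0 0 0.3408;0.534 -0.679 -0.0445 0 0 0.3408;0.534 -0.679 -0.0445 0 0 0.3408;0.534 -0.679 -0.0445 0 0 0.3408;0.534 -0.679 -0.0445 0 0 0.3408;0.534 -0.679 -0.0445 0 0 0.3408;0.534 -0.679 -0.0445 0 0 0.3408;0.534 -0.679 -0.0445 0 0 0.3408;0.534 -0.679 -0.0445 0 0 0.3408",
  claw=-1,
)

```text
time: 2.85
eef_pos: [0.376, 0.0495, 0.2418]
ee_rot: [180.0, -0.1, 0.0]
force: [0.2, -0.3, 0.1]
width: 0.094
grasp_force: 0.0
```

```bash
python3 -c "
from h import *
go([.46,.30,.25])"
```

```text
shift [ 0.084  -0.2505 -0.0081] rot [ 0.0004 -0.002   0.0002]
```

>>> play_rows(
  targets="0.08 -0.24 -0.005 0 0 0;0.08 -0.24 -0.005 0 0 0;0.08 -0.24 -0.005 0 0 0;0.08 -0.24 -0.005 0 0 0;0.08 -0.24 -0.005 0 0 0;0.08 -0.24 -0.005 0 0 0;0.08 -0.24 -0.005 0 0 0;0.08 -0.24 -0.005 0 0 0;0.08 -0.24 -0.005 0 0 0;0.08 -0.24 -0.005 0 0 0",
)

```text
time: 3.85
eef_pos: [0.4558, 0.2861, 0.2471]
ee_rot: [-180.0, -0.1, -0.1]
force: [1.0, -0.3, 0.3]
width: 0.0941
grasp_force: 0.0
```

```bash
cat > b.py <<'E'
from h import *
import sys
c=cap('wrist'); cv2.imwrite(f'pics/{sys.argv[1]}.png',c['frame'])
print(c['s']['eef_pos'],c['s']['ee_rot'],c['s']['force'],c['s']['width'])
for k in sys.argv[2:]:
    z=Z.get(k,0)
    for d in spotter.pinpoint('wrist',k)[:2]:
        print(k,round(d['conf'],2),np.round(d['position']),atz(c,d['position'],z).round(4))
E
python3 b.py w1 big_ring small_ring big_burner small_burner pepper_mill
```

```text
[0.45583695 0.28609021 0.24705403] [-1.79979451e+02 -7.12855960e-02 -1.07483773e-01] [ 0.9874356  -0.26688731  0.34915403] 0.09412194767672188
big_ring 0.74 [265.  90.] [0.5721 0.3073 0.003 ]
small_ring 0.67 [215. 191.] [0.44   0.3752 0.003 ]
big_burner 0.6 [493.  41.] [ 0.6736 -0.0319  0.008 ]
small_burner 0.59 [491. 185.] [ 0.4528 -0.0333  0.008 ]
```

View pics/w1.png

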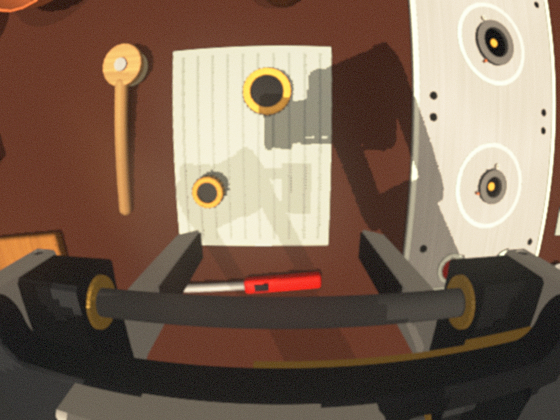

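```bash
cat >> h.py <<'E'
def hull(c,x,y,r,zs):
    a=np.linspace(0,2*np.pi,60)
    return cv2.convexHull(np.array([proj(c,[x+r*np.cos(t),y+r*np.sin(t),z]) for z in zs for t in a],np.float32))
def cen(h):
    m=cv2.moments(h); return np.array([m['m10'],m['m01']])/m['m00']
def fit(c,mask,xy,r,zs):
    "centre of a cylinder radius r between heights zs, from blob of mask nearest xy"
    p0=proj(c,[*xy,np.mean(zs)]); best=None
    for k in cv2.findContours(mask.astype(np.uint8),0,1)[0]:
        if cv2.contourArea(k)<60: continue
        d=np.hypot(*(cen(cv2.convexHull(k))-p0))
        if best is None or d<best[0]: best=(d,cv2.convexHull(k))
    h=best[1]; t=cen(h); xy=np.array(xy,float)
    for _ in range(6):
        m=cen(hull(c,*xy,r,zs)); zm=np.mean(zs)
        xy+= (atz(c,t,zm)-atz(c,m,zm))[:2]
    print('fit',xy.round(4),'px',t.round(1),'area',cv2.contourArea(h),'pred',cv2.contourArea(hull(c,*xy,r,zs)))
    return xy
def brass(c):
    H=cv2.cvtColor(c['frame'],cv2.COLOR_BGR2HSV)
    return (H[...,0]>12)&(H[...,0]<32)&(H[...,1]>110)&(H[...,2]>60)
def dark(c,t):
    H=cv2.cvtColor(c['frame'],cv2.COLOR_BGR2HSV); return H[...,2]<t
E
python3 - <<'E'
from h import *
c=cap('wrist')
fit(c,brass(c),[.568,.307],.030,(.011,.029))
fit(c,brass(c),[.44,.375],.021,(.011,.029))
for t in (110,125,140): 
  for xy,r in (([.674,-.032],.036),([.453,-.033],.027)): fit(c,dark(c,t),xy,r,(.008,.018))
g=c['frame'][175:200,470:515].mean(2).astype(int); print(g[::3,::3]); print(c['frame'][30:60:3,470:525:3].mean(2).astype(int))
E
```

```text
fit [0.5693 0.3038] px [267.5  90.4] area 1794.0 pred 1907.205740891106
fit [0.4435 0.3809] px [208.4 191.1] area 796.5 pred 917.5705706469016
fit [ 0.6728 -0.0347] px [496.6  41.8] area 504.5 pred 1421.5571993948251
fit [ 0.4505 -0.0353] px [494.2 187.1] area 232.0 pred 862.4941526858602
fit [ 0.6729 -0.0348] px [496.7  41.8] area 531.0 pred 1420.7390306861198
fit [ 0.4506 -0.0353] px [494.2 187. ] area 247.0 pred 862.5010463234503
fit [ 0.6727 -0.035 ] px [496.8  41.9] area 563.0 pred 1420.4889464677544
fit [ 0.4503 -0.0351] px [494.1 187.2] area 271.0 pred 862.9844087620731
[[222 226 223 224 160  86 146 146 143 143 146 149 222 228 226]
 [225 225 222 221  72 139 147 107  48  66 132 141 193 229 222]
 [224 224 226 172 109 149 115  56  39  41  88 145 166 227 225]
 [223 225 223 124 135 147  90 190 167  42  67 132 160 231 225]
 [224 225 223  99 148 143 120 192 178  41  69 137 154 230 225]
 [224 223 220 105 145 143  57 155  84  50  68 143 181 228 226]
 [223 222 131 140 143 148  69  48  43  59 107 144 208 227 225]
 [225 223 223 196 116 149 131  66  64  94 143 156 230 226 228]
 [223 223 22
[... 162 characters left out ...]
   7  26  28  44  83 142 146 227 221 245 229
  225]
 [225 224 139 129 143  97  27  20  25  24  21  57 108 142 206 227 232 244
  226]
 [225 226 138 122 145  93  25  73 160  37  26  29  73 143 160 224 224 247
  224]
 [223 222 171  97 146 128  22 125 190 152  27  16  57 136 132 226 225 245
  229]
 [226 224 205  74 143 141  29  63 187 156  27  13  52 123 138 220 224 237
  234]
 [220 223 226  95 134 142  94  21  34  29  17  21  46 120 142 219 224 233
  243]
 [226 221 225 178  81 147 144  54  27  17  30  21  46 130 140 218 224 228
  246]
 [223 225 222 225 108 121 142 136  67  12  18  26  91 144 140 225 225 229
  246]
 [224 223 226 227 216  86 125 144 140 125 103 125 142 141 169 225 224 232
  246]]
```

>>> play_rows(
  targets="0.113 -0.018 0.147 0 0 0;0.113 -0.018 0.147 0 0 0;0.113 -0.018 0.147 0 0 0;0.113 -0.018 0.147 0 0 0;0.113 -0.018 0.147 0 0 0;0.113 -0.018 0.147 0 0 0;0.113 -0.018 0.147 0 0 0",
)

```text
time: 4.9
eef_pos: [0.5693, 0.3059, 0.1019]
ee_rot: [-179.9, -0.2, 0.0]
force: [0.0, -0.3, 0.3]
width: 0.094
grasp_force: 0.0
```

```bash
cat > f.py <<'E'
from h import *
c=cap('wrist'); print(c['s']['eef_pos'].round(4),c['s']['ee_rot'].round(2))
cv2.imwrite('pics/last.png',c['frame'])
xy=fit(c,brass(c),[.5693,.3038],.030,(.011,.029))
fit(c,brass(c),[.4435,.3809],.021,(.011,.029))
go([*xy,.0135])
E
python3 f.py
```

```text
[0.5693 0.3059 0.1019] [-1.7991e+02 -1.9000e-01  2.0000e-02]
fit [0.5701 0.304 ] px [284.2 209. ] area 4103.5 pred 4383.07619574049
fit [0.4371 0.3821] px [205.3 337.5] area 956.0 pred 1502.7368933872785
shift [0.0003 0.0022 0.089 ] rot [-0.0019 -0.0043  0.0006]
```

View pics/last.png

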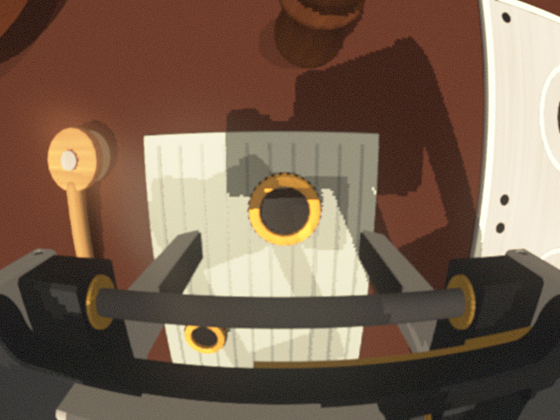

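>>> play_rows(
  targets="0.001 0.002 0.04 0 0 0;0.001 0.002 0.075 0 0 0;0.001 0.002 0.088 0 0 0;0.001 0.002 0.088 0 0 0;0.001 0.002 0.088 0 0 0",
)

```text
time: 5.45
eef_pos: [0.571, 0.3041, 0.0138]
ee_rot: [-179.9, -0.2, 0.0]
force: [0.4, 0.6, 0.2]
width: 0.0938
grasp_force: 0.0
```

>>> play_rows(
  targets="0 0 0 0 0 0;0 0 0 0 0 0;0 0 0 0 0 0;0 0 0 0 0 0;0 0 0 0 0 0;0 0 0 0 0 0;0 0 0 0 0 0;0 0 0 0 0 0",
  claw=1,
)

```text
time: 6.25
eef_pos: [0.5701, 0.3032, 0.0116]
ee_rot: [180.0, -0.0, -0.0]
force: [0.3, -0.9, 3.0]
width: 0.0594
grasp_force: 30.0
```

>>> play_rows(
  targets="0 0 -0.05 0 0 0;0 0.01 -0.10 0 0 0;0.04 0.338 -0.11 0 0 0;0.04 0.338 -0.11 0 0 0;0.04 0.338 -0.11 0 0 0;0.04 0.338 -0.11 0 0 0;0.04 0.338 -0.11 0 0 0;0.04 0.338 -0.11 0 0 0;0.04 0.338 -0.11 0 0 0;0.04 0.338 -0.11 0 0 0;0.04 0.338 -0.11 0 0 0;0.04 0.338 -0.11 0 0 0",
)

```text
time: 7.45
eef_pos: [0.6094, -0.0334, 0.1204]
ee_rot: [-179.9, 0.1, 0.1]
force: [0.7, 0.1, -1.6]
width: 0.0592
grasp_force: 30.0
```

```bash
cat > g.py <<'E'
from h import *
c=cap('wrist'); s=c['s']; print(s['eef_pos'].round(4),s['ee_rot'].round(2),s['width'],s['force'])
cv2.imwrite('pics/w3.png',c['frame'])
for t in (60,120,180): xy=fit(c,dark(c,t),[.673,-.035],.036,(.008,.018))
for t in (60,120,180): fit(c,dark(c,t),[.453,-.035],.027,(.008,.018))
print(cen(hull(c,.673,-.035,.0235,(.018,))),[round(d['conf'],2) for d in spotter.pinpoint('wrist','big_burner')],[atz(c,d['position'],.008) for d in spotter.pinpoint('wrist','big_burner')])
go([*xy,.024])
E
python3 g.py
```

```text
[ 0.6094 -0.0334  0.1204] [-1.7994e+02  9.0000e-02  6.0000e-02] 0.05916466739513023 [ 0.72334349  0.07314225 -1.56419238]
fit [ 0.6698 -0.0338] px [282.2 134.7] area 1790.0 pred 5406.900085209287
fit [ 0.602  -0.0314] px [279.5 209.5] area 234221.0 pred 4953.255515258294
fit [ 0.602  -0.0314] px [279.5 209.5] area 234221.0 pred 4953.255515258294
fit [ 0.4494 -0.0324] px [280.5 344.8] area 398.0 pred 1739.7872444726527
fit [ 0.6023 -0.0314] px [279.5 209.5] area 234221.0 pred 2835.9135289746337
fit [ 0.6023 -0.0314] px [279.5 209.5] area 234221.0 pred 2835.9135289746337
[283.63610588 131.14102486] [0.87] [array([ 0.66918956, -0.03175   ,  0.008     ])]
shift [-0.0076 -0.0017  0.097 ] rot [-0.0003  0.0004  0.0022]
```

View pics/w3.png

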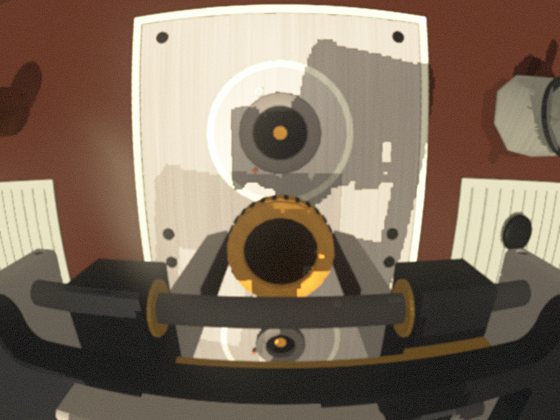

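Run:
```python
from h import *
c=cap('wrist'); g=cv2.cvtColor(c['frame'],cv2.COLOR_BGR2GRAY); g=cv2.medianBlur(g,3)
# radial edges against models: score ring-edge contrast over candidate centres (collar r36 z.018, well r23.5 z.018)
gx=cv2.GaussianBlur(g.astype(np.float32),(0,0),1)
a=np.linspace(0,2*np.pi,90)
def edge(x,y,r,z):
    s=0
    for t in a:
        p=proj(c,[x+(r-.0015)*np.cos(t),y+(r-.0015)*np.sin(t),z]);q=proj(c,[x+(r+.0015)*np.cos(t),y+(r+.0015)*np.sin(t),z])
        s+=np.clip(gx[int(round(q[1])),int(round(q[0]))]-gx[int(round(p[1])),int(round(p[0]))],-5,40)
    return s
res=[]
for r in (.036,.0235):
  G=[(edge(x,y,r,.018),x,y) for x in np.arange(.662,.68,.001) for y in np.arange(-.042,-.024,.001)]
  print(r,[np.round(v,3).tolist() for v in sorted(G)[::-1][:4]])
print(atz(c,[280,132.5],.016))
s=c['s'];xy=fit(c,brass(c),s['eef_pos'][:2],.030,tuple(s['eef_pos'][2]+np.array([-.002,.016])))
print(xy-s['eef_pos'][:2])
```

```text
0.036 [[3246.233, 0.672, -0.032], [3166.053, 0.672, -0.031], [3035.856, 0.671, -0.032], [2978.565, 0.673, -0.032]]
0.0235 [[3377.179, 0.672, -0.032], [3374.844, 0.672, -0.031], [3243.174, 0.671, -0.032], [3193.868, 0.671, -0.031]]
[ 0.67220137 -0.03155616  0.016     ]
fit [ 0.6096 -0.0321] px [280.5 247.8] area 8810.5 pred 9380.283073307597
[-0.00011527  0.00102722]
```

>>> play_rows(
  targets="0.0625 0 0 0 0 0;0.0625 0 0.04 0 0 0;0.0625 0 0.085 0 0 0;0.0625 0 0.090 0 0 0;0.0625 0 0.094 0 0 0;0.0625 0 0.097 0 0 0;0.0625 0 0.099 0 0 0;0.0625 0 0.1 0 0 0",
)

```text
time: 8.45
eef_pos: [0.6733, -0.0348, 0.0235]
ee_rot: [180.0, -0.2, 0.0]
force: [0.9, -0.6, -2.2]
width: 0.0592
grasp_force: 30.0
```

>>> play_rows(
  targets="0 0 0 0 0 0;0 0 0 0 0 0;0 0 0 0 0 0",
)

```text
time: 8.75
eef_pos: [0.6725, -0.0347, 0.0217]
ee_rot: [180.0, -0.0, -0.0]
force: [-0.0, -0.1, -2.9]
width: 0.0595
grasp_force: 30.0
```

>>> play_rows(
  targets="0 -0.0015 0.001 0 0 0;0 -0.0015 0.002 0 0 0;0 -0.0015 0.003 0 0 0;0 -0.0015 0.003 0 0 0",
)

```text
time: 9.15
eef_pos: [0.6723, -0.033, 0.0186]
ee_rot: [-180.0, 0.0, 0.0]
force: [-0.5, 0.0, 1.0]
width: 0.0595
grasp_force: 30.0
```

>>> play_rows(
  targets="0 0 0 0 0 0;0 0 0 0 0 0;0 0 0 0 0 0;0 0 0 0 0 0;0 0 0 0 0 0",
  claw=-1,
)

```text
time: 9.65
eef_pos: [0.6725, -0.0332, 0.0183]
ee_rot: [180.0, -0.0, -0.0]
force: [-0.4, -0.6, 0.6]
width: 0.0932
grasp_force: 0.0
```

>>> play_rows(
  targets="0 0 -0.05 0 0 0;-0.06 0 -0.10 0 0 0;-0.06 0 -0.10 0 0 0;-0.06 0 -0.10 0 0 0;-0.06 0 -0.10 0 0 0",
)

```text
time: 10.15
eef_pos: [0.6127, -0.0332, 0.1186]
ee_rot: [180.0, -0.1, -0.0]
force: [0.8, -0.1, -0.9]
width: 0.0939
grasp_force: 0.0
```

```bash
cat >> h.py <<'E'
def circ(c,xy,r,z,w=.010,sign=1):
    "best centre of a circular edge (outside brighter if sign=1) of radius r at height z"
    g=cv2.GaussianBlur(cv2.cvtColor(c['frame'],cv2.COLOR_BGR2GRAY).astype(np.float32),(0,0),1)
    a=np.linspace(0,2*np.pi,72); n=np.c_[np.cos(a),np.sin(a)]
    def e(x,y):
        f=lambda k:np.array([proj(c,[x+k*u[0],y+k*u[1],z]) for u in n]).round().astype(int)
        p,q=f(r-.0015),f(r+.0015); v=sign*(g[q[:,1],q[:,0]]-g[p[:,1],p[:,0]])
        return np.clip(v,-5,40).sum()
    G=sorted([(e(x,y),x,y) for x in np.arange(xy[0]-w,xy[0]+w,.001) for y in np.arange(xy[1]-w,xy[1]+w,.001)])[::-1]
    print('circ',np.round(G[:3],4).tolist()); return np.array(G[0][1:])
E
python3 - <<'E'
from h import *
c=cap('wrist'); s=c['s']; print(s['eef_pos'].round(4),s['ee_rot'].round(2),s['width'],s['force'])
cv2.imwrite('pics/w4.png',c['frame'])
fit(c,brass(c),[.672,-.032],.030,(.018,.036))
for z in (.034,.036,.038): circ(c,[.672,-.032],.0205,z)
go([.4435,.3809,.10])
E
```

```text
[ 0.6127 -0.0332  0.1186] [ 1.7998e+02 -1.0000e-01 -1.0000e-02] 0.09387477812209072 [ 0.84655424 -0.10453833 -0.89299247]
fit [ 0.672  -0.0318] px [280. 137.] area 4127.5 pred 4341.127684697276
circ [[2880.0, 0.673, -0.032], [2880.0, 0.672, -0.031], [2880.0, 0.672, -0.032]]
circ [[2880.0, 0.673, -0.032], [2880.0, 0.672, -0.031], [2880.0, 0.672, -0.032]]
circ [[2880.0, 0.672, -0.031], [2880.0, 0.672, -0.032], [2879.791, 0.673, -0.032]]
shift [-0.1689 -0.414   0.0174] rot [-0.0001  0.0007 -0.    ]
```

View pics/w4.png

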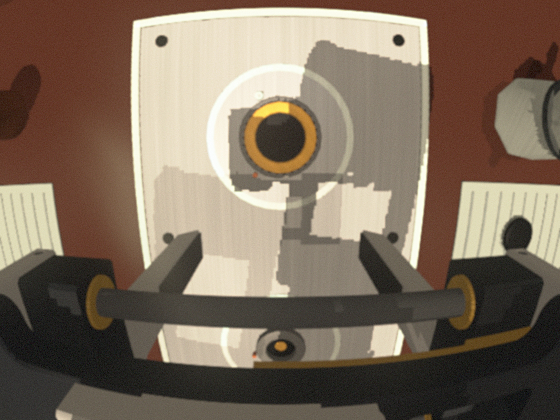

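>>> play_rows(
  targets="-0.169 -0.414 0.015 0 0 0;-0.169 -0.414 0.015 0 0 0;-0.169 -0.414 0.015 0 0 0;-0.169 -0.414 0.015 0 0 0;-0.169 -0.414 0.015 0 0 0;-0.169 -0.414 0.015 0 0 0;-0.169 -0.414 0.015 0 0 0;-0.169 -0.414 0.015 0 0 0;-0.169 -0.414 0.015 0 0 0;-0.169 -0.414 0.015 0 0 0;-0.169 -0.414 0.015 0 0 0;-0.169 -0.414 0.015 0 0 0",
)

```text
time: 11.4
eef_pos: [0.4437, 0.3799, 0.1017]
ee_rot: [179.9, 0.1, -0.0]
force: [0.3, -0.4, 0.1]
width: 0.094
grasp_force: 0.0
```

Run:
```python
from h import *
c=cap('wrist'); s=c['s']; print(s['eef_pos'].round(4),s['ee_rot'].round(2))
cv2.imwrite('pics/w5.png',c['frame'])
xy=fit(c,brass(c),[.442,.381],.021,(.011,.029))
circ(c,[.442,.381],.0135,.029)
go([*xy,.0135])
```

```text
[0.4437 0.3799 0.1017] [ 1.7988e+02  1.0000e-01 -5.0000e-02]
fit [0.4438 0.3811] px [280.1 209.4] area 2020.0 pred 2237.1774676906643
circ [[2719.8823, 0.444, 0.381], [2695.0024, 0.444, 0.38], [2684.9263, 0.444, 0.382]]
shift [-0.     -0.0016  0.0886] rot [ 0.0015  0.0012 -0.0017]
```

>>> play_rows(
  targets="0 0 0.04 0 0 0;0 0 0.075 0 0 0;0 0 0.088 0 0 0;0 0 0.088 0 0 0;0 0 0.088 0 0 0",
)

```text
time: 11.95
eef_pos: [0.4446, 0.3808, 0.0165]
ee_rot: [-179.9, -0.1, -0.1]
force: [0.9, -0.7, 0.4]
width: 0.0941
grasp_force: 0.0
```

>>> play_rows(
  targets="0 0 0 0 0 0;0 0 0 0 0 0;0 0 0 0 0 0;0 0 0 0 0 0;0 0 0 0 0 0;0 0 0 0 0 0;0 0 0 0 0 0;0 0 0 0 0 0;0 0 0 0 0 0",
  claw=1,
)

```text
time: 12.85
eef_pos: [0.4433, 0.3807, 0.0152]
ee_rot: [180.0, 0.0, 0.0]
force: [-0.4, -0.9, 0.6]
width: 0.0411
grasp_force: 30.0
```

>>> play_rows(
  targets="0 0 -0.05 0 0 0;0 0.05 -0.10 0 0 0;-0.055 0.413 -0.11 0 0 0;-0.055 0.413 -0.11 0 0 0;-0.055 0.413 -0.11 0 0 0;-0.055 0.413 -0.11 0 0 0;-0.055 0.413 -0.11 0 0 0;-0.055 0.413 -0.11 0 0 0;-0.055 0.413 -0.11 0 0 0;-0.055 0.413 -0.11 0 0 0;-0.055 0.413 -0.11 0 0 0;-0.055 0.413 -0.11 0 0 0",
)

```text
time: 14.05
eef_pos: [0.3882, -0.0324, 0.1251]
ee_rot: [-180.0, -0.0, -0.1]
force: [-0.2, 0.1, -1.0]
width: 0.0408
grasp_force: 30.0
```

Run:
```python
from h import *
c=cap('wrist'); s=c['s']; print(s['eef_pos'].round(4),s['ee_rot'].round(2),s['width'])
cv2.imwrite('pics/w6.png',c['frame'])
circ(c,[.451,-.033],.027,.018); b=circ(c,[.451,-.033],.016,.018)
xy=fit(c,brass(c),s['eef_pos'][:2],.021,tuple(s['eef_pos'][2]+np.array([-.002,.016])))
d=b-(xy-s['eef_pos'][:2]); print(d)
go([*d,.0350])
```

```text
[ 0.3882 -0.0324  0.1251] [-1.7996e+02 -1.0000e-02 -1.3000e-01] 0.04079512156078853
circ [[2761.772, 0.452, -0.032], [2620.7961, 0.453, -0.032], [2619.2124, 0.452, -0.033]]
circ [[2778.5, 0.452, -0.032], [2646.2961, 0.451, -0.032], [2629.8662, 0.452, -0.033]]
fit [ 0.3897 -0.0315] px [280.6 246. ] area 4319.0 pred 4896.389019191731
[ 0.4505398  -0.03290761]
shift [0.0623 0.0013 0.09  ] rot [-0.0008  0.0002 -0.0002]
```

View pics/w6.png

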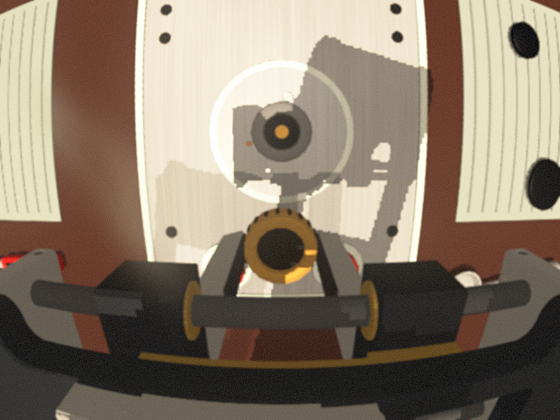

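>>> play_rows(
  targets="0.045 0.0005 0 0 0 0;0.063 0.0005 0.04 0 0 0;0.063 0.0005 0.08 0 0 0;0.063 0.0005 0.088 0 0 0;0.063 0.0005 0.088 0 0 0;0.063 0.0005 0.092 0 0 0;0.063 0.0005 0.096 0 0 0;0.063 0.0005 0.099 0 0 0;0.063 0.0005 0.102 0 0 0;0.063 0.0005 0.102 0 0 0;0.063 0.0005 0.102 0 0 0",
)

```text
time: 15.2
eef_pos: [0.4514, -0.0328, 0.0235]
ee_rot: [180.0, -0.0, -0.0]
force: [-0.7, -0.6, -0.9]
width: 0.0412
grasp_force: 30.0
```

>>> play_rows(
  targets="0 0 0.001 0 0 0;0 0 0.002 0 0 0;0 0 0.002 0 0 0",
)

```text
time: 15.5
eef_pos: [0.4516, -0.0328, 0.0221]
ee_rot: [180.0, -0.0, -0.0]
force: [-1.9, -0.3, 4.8]
width: 0.0411
grasp_force: 30.0
```

Supported at the expected height; release and go to the caps.

>>> play_rows(
  targets="0 0 0 0 0 0;0 0 0 0 0 0;0 0 0 0 0 0;0 0 0 0 0 0;0 0 0 0 0 0",
  claw=-1,
)

```text
time: 16.0
eef_pos: [0.4513, -0.0326, 0.0211]
ee_rot: [180.0, 0.0, 0.0]
force: [-0.1, -0.1, -0.5]
width: 0.0776
grasp_force: 0.0
```

>>> play_rows(
  targets="0 0 -0.05 0 0 0;0 0 -0.10 0 0 0;-0.04 0.25 -0.10 0 0 0;-0.04 0.25 -0.10 0 0 0;-0.04 0.25 -0.10 0 0 0;-0.04 0.25 -0.10 0 0 0;-0.04 0.25 -0.10 0 0 0;-0.04 0.25 -0.10 0 0 0;-0.04 0.25 -0.10 0 0 0;-0.04 0.25 -0.10 0 0 0",
)

```text
time: 17.0
eef_pos: [0.4115, -0.2815, 0.121]
ee_rot: [-179.9, 0.0, 0.0]
force: [-0.3, 0.3, 0.6]
width: 0.0936
grasp_force: 0.0
```

Run:
```python
from h import *
c=cap('wrist'); s=c['s']; print(s['eef_pos'].round(4),s['ee_rot'].round(2),s['width'])
cv2.imwrite('pics/w7.png',c['frame'])
fit(c,brass(c),[.452,-.032],.021,(.018,.036))
fit(c,dark(c,60),[.408,-.348],.031,(.008,.014))
xy=fit(c,dark(c,60),[.578,-.302],.022,(.008,.014))
go([*xy,.1])
```

```text
[ 0.4115 -0.2815  0.121 ] [-1.7994e+02  1.0000e-02  4.0000e-02] 0.09364657120690328
fit [ 0.4514 -0.0307] px [ 40.1 168.1] area 1050.0 pred 1289.2217314751324
fit [ 0.2864 -0.2814] px [281.4 317.3] area 109947.0 pred 2436.366231402615
fit [ 0.5731 -0.3054] px [308.4  25.4] area 1558.5 pred 1814.389719345425
shift [0.1614 0.0244 0.0211] rot [-0.0007  0.0001  0.0016]
```

View pics/w7.png

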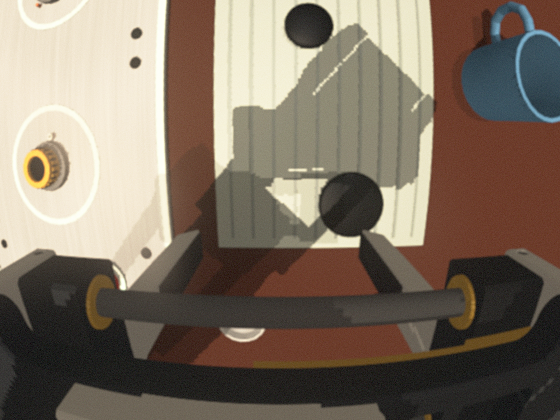

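>>> play_rows(
  targets="0 0.064 0.02 0 0 0;0 0.064 0.02 0 0 0;0 0.064 0.02 0 0 0;0 0.064 0.02 0 0 0;0 0.064 0.02 0 0 0",
)

```text
time: 17.55
eef_pos: [0.4119, -0.3453, 0.1019]
ee_rot: [-180.0, -0.0, 0.1]
force: [0.4, 0.2, 0.9]
width: 0.0938
grasp_force: 0.0
```

Run:
```python
from h import *
c=cap('wrist'); s=c['s']; print(s['eef_pos'].round(4),s['ee_rot'].round(2),s['width'])
cv2.imwrite('pics/w8.png',c['frame'])
for t in (40,60): xy=fit(c,dark(c,t),[.412,-.345],.031,(.008,.014))
circ(c,[.412,-.345],.031,.012)
xy=circ(c,[.578,-.304],.022,.012,.015)
go([*xy,.1])
```

```text
[ 0.4119 -0.3453  0.1019] [-1.7999e+02 -4.0000e-02  9.0000e-02] 0.09378670613144421
fit [ 0.4083 -0.3455] px [281.9 210.2] area 3615.0 pred 4074.7473960678326
fit [ 0.4086 -0.3458] px [282.2 209.9] area 3861.0 pred 4077.1740313526243
circ [[2880.0, 0.409, -0.346], [2880.0, 0.408, -0.346], [2869.0146, 0.408, -0.345]]
circ [[2797.312, 0.571, -0.306], [2795.8557, 0.571, -0.305], [2725.905, 0.571, -0.304]]
shift [ 0.1592 -0.0392  0.0021] rot [ 0.0002 -0.0008  0.0016]
```

>>> play_rows(
  targets="-0.0035 0.001 0.045 0 0 0;-0.0035 0.001 0.08 0 0 0;-0.0035 0.001 0.094 0 0 0;-0.0035 0.001 0.0945 0 0 0;-0.0035 0.001 0.0945 0 0 0;-0.0035 0.001 0.0945 0 0 0",
)

```text
time: 18.2
eef_pos: [0.409, -0.3486, 0.0088]
ee_rot: [179.8, -0.1, 0.0]
force: [0.2, 0.5, 0.9]
width: 0.0937
grasp_force: 0.0
```

>>> play_rows(
  targets="0 0 0 0 0 0;0 0 0 0 0 0",
)

```text
time: 18.4
eef_pos: [0.4084, -0.3482, 0.0079]
ee_rot: [179.9, -0.1, -0.0]
force: [-0.3, 0.6, 0.2]
width: 0.0936
grasp_force: 0.0
```

Good height; close, lift and carry toward the big burner.

>>> play_rows(
  targets="0 -0.001 0.0005 0 0 0;0 -0.001 0.0005 0 0 0;0 -0.001 0.0005 0 0 0;0 -0.001 0.0005 0 0 0;0 -0.001 0.0005 0 0 0;0 -0.001 0.0005 0 0 0;0 -0.001 0.0005 0 0 0;0 -0.001 0.0005 0 0 0",
  claw=1,
)

```text
time: 19.2
eef_pos: [0.4078, -0.3467, 0.0063]
ee_rot: [180.0, 0.0, -0.0]
force: [0.1, -0.6, 0.2]
width: 0.0609
grasp_force: 30.0
```

>>> play_rows(
  targets="0 0 -0.03 0 0 0;0 0 -0.07 0 0 0;0 0 -0.113 0 0 0;0.1 -0.3145 -0.113 0 0 0;0.1 -0.3145 -0.113 0 0 0;0.1 -0.3145 -0.113 0 0 0;0.1 -0.3145 -0.113 0 0 0;0.1 -0.3145 -0.113 0 0 0;0.1 -0.3145 -0.113 0 0 0;0.204 -0.3145 -0.113 0 0 0;0.204 -0.3145 -0.113 0 0 0;0.204 -0.3145 -0.113 0 0 0",
)

```text
time: 20.4
eef_pos: [0.6146, -0.03, 0.1176]
ee_rot: [-180.0, 0.0, 0.2]
force: [-0.2, 0.5, -1.1]
width: 0.0612
grasp_force: 30.0
```

Run:
```python
from h import *
c=cap('wrist'); s=c['s']; print(s['eef_pos'].round(4),s['ee_rot'].round(2),s['width'])
cv2.imwrite('pics/w9.png',c['frame'])
fit(c,brass(c),[.672,-.032],.030,(.018,.036))
b=circ(c,[.672,-.032],.0205,.036)
zt=s['eef_pos'][2]
xy=circ(c,s['eef_pos'][:2],.031,zt+.0065)
print(xy-s['eef_pos'][:2])
go([*(b-xy+s['eef_pos'][:2]),.05])
```

```text
[ 0.6146 -0.03    0.1176] [-1.7995e+02  2.0000e-02  1.6000e-01] 0.06119371341713074
fit [ 0.672  -0.0319] px [284.3 139.1] area 4160.5 pred 4375.903711333871
circ [[2880.0, 0.673, -0.032], [2880.0, 0.672, -0.031], [2880.0, 0.672, -0.032]]
circ [[2569.5913, 0.6166, -0.029], [2562.4089, 0.6166, -0.028], [2554.8992, 0.6156, -0.029]]
[0.002 0.001]
shift [0.0556 0.0031 0.0674] rot [-0.0011 -0.0004  0.0027]
```

View pics/w9.png

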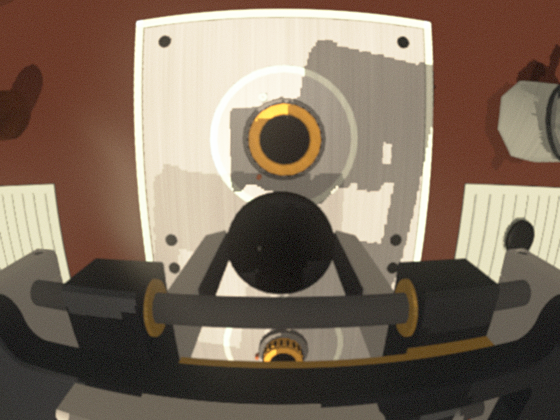

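>>> play_rows(
  targets="0.04 0.003 0 0 0 0;0.0565 0.003 0.04 0 0 0;0.0565 0.003 0.068 0 0 0;0.0565 0.003 0.068 0 0 0;0.0565 0.003 0.073 0 0 0;0.0565 0.003 0.077 0 0 0;0.0565 0.003 0.080 0 0 0;0.0565 0.003 0.082 0 0 0;0.0565 0.003 0.082 0 0 0;0.0565 0.003 0.082 0 0 0",
)

```text
time: 21.45
eef_pos: [0.6686, -0.0352, 0.0379]
ee_rot: [180.0, -0.1, -0.0]
force: [-0.2, -0.8, -1.4]
width: 0.0609
grasp_force: 30.0
```

>>> play_rows(
  targets="0.0025 -0.002 0 0 0 0;0.0025 -0.002 0 0 0 0;0.0025 -0.002 0.001 0 0 0;0.0025 -0.002 0.002 0 0 0;0.0025 -0.002 0.003 0 0 0;0.0025 -0.002 0.003 0 0 0",
)

```text
time: 22.05
eef_pos: [0.6708, -0.0331, 0.0343]
ee_rot: [180.0, 0.0, -0.0]
force: [0.3, -0.1, -1.2]
width: 0.0612
grasp_force: 30.0
```

>>> play_rows(
  targets="0 0 0.001 0 0 0;0 0 0.001 0 0 0;0 0 0.001 0 0 0",
)

```text
time: 22.35
eef_pos: [0.6709, -0.0332, 0.0342]
ee_rot: [180.0, -0.0, 0.0]
force: [-3.2, 0.7, 4.2]
width: 0.061
grasp_force: 30.0
```

>>> play_rows(
  targets="0 0 0 0 0 0;0 0 0 0 0 0;0 0 0 0 0 0;0 0 0 0 0 0;0 0 0 0 0 0;0 0 0 0 0 0",
  claw=-1,
)

```text
time: 22.95
eef_pos: [0.6709, -0.0332, 0.0331]
ee_rot: [180.0, 0.0, 0.0]
force: [-0.0, -0.5, -1.1]
width: 0.0938
grasp_force: 0.0
```

>>> play_rows(
  targets="0 0 -0.05 0 0 0;-0.06 0 -0.086 0 0 0;-0.06 0 -0.086 0 0 0;-0.06 0 -0.086 0 0 0;-0.06 0 -0.086 0 0 0",
)

```text
time: 23.45
eef_pos: [0.6111, -0.0331, 0.1194]
ee_rot: [180.0, -0.1, -0.0]
force: [0.5, -0.5, -0.5]
width: 0.0943
grasp_force: 0.0
```

Run:
```python
from h import *
c=cap('wrist'); s=c['s']; print(s['eef_pos'].round(4),s['ee_rot'].round(2),s['width'])
cv2.imwrite('pics/w10.png',c['frame'])
for z in (.040,.042,.044): circ(c,[.672,-.032],.031,z)
go([.571,-.306,.1])
```

```text
[ 0.6111 -0.0331  0.1194] [ 1.7999e+02 -6.0000e-02 -0.0000e+00] 0.09434501119993619
circ [[2880.0, 0.672, -0.031], [2874.269, 0.672, -0.032], [2866.4009, 0.671, -0.032]]
circ [[2880.0, 0.672, -0.031], [2879.6543, 0.672, -0.032], [2874.3457, 0.671, -0.032]]
circ [[2880.0, 0.672, -0.031], [2880.0, 0.672, -0.032], [2879.406, 0.671, -0.031]]
shift [-0.04    0.2729  0.0184] rot [-0.0001  0.0007 -0.    ]
```

View pics/w10.png

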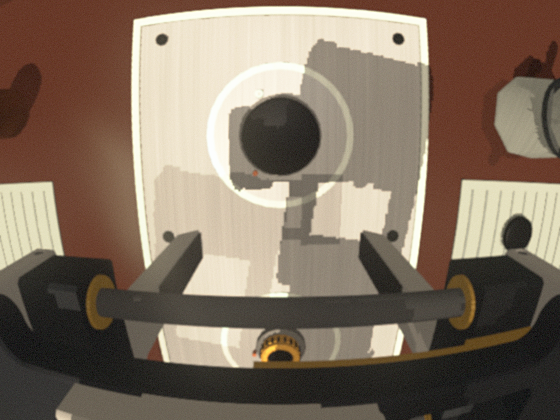

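Big cap sits centred on the ring at (280,136). Now the small cap.

>>> play_rows(
  targets="-0.04 0.273 0.018 0 0 0;-0.04 0.273 0.018 0 0 0;-0.04 0.273 0.018 0 0 0;-0.04 0.273 0.018 0 0 0;-0.04 0.273 0.018 0 0 0;-0.04 0.273 0.018 0 0 0;-0.04 0.273 0.018 0 0 0;-0.04 0.273 0.018 0 0 0;-0.04 0.273 0.018 0 0 0",
)

```text
time: 24.4
eef_pos: [0.5713, -0.3048, 0.1003]
ee_rot: [-179.9, 0.1, 0.1]
force: [0.7, -0.6, -0.4]
width: 0.0939
grasp_force: 0.0
```

Run:
```python
from h import *
c=cap('wrist'); s=c['s']; print(s['eef_pos'].round(4),s['ee_rot'].round(2),s['width'])
cv2.imwrite('pics/w11.png',c['frame'])
fit(c,dark(c,60),[.573,-.305],.022,(.008,.014))
xy=circ(c,[.573,-.305],.022,.012)
go([xy[0],xy[1]-.001,.0075])
```

```text
[ 0.5713 -0.3048  0.1003] [-1.7992e+02  6.0000e-02  8.0000e-02] 0.09387246146402918
fit [ 0.5736 -0.305 ] px [282. 204.] area 1978.0 pred 2132.846767406212
circ [[2877.6465, 0.573, -0.305], [2853.3821, 0.574, -0.305], [2811.7583, 0.573, -0.306]]
shift [0.0016 0.0015 0.0932] rot [-0.0009  0.0006  0.0019]
```

View pics/w11.png

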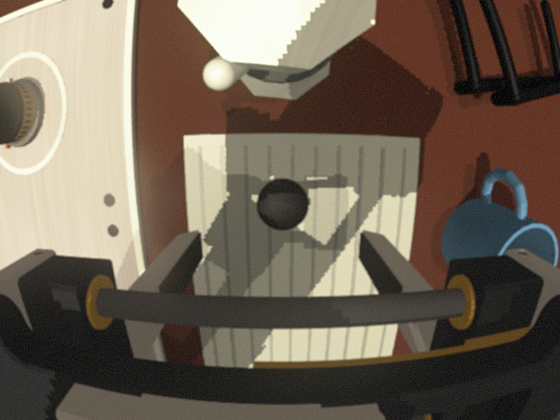

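>>> play_rows(
  targets="0.002 0.0015 0.04 0 0 0;0.002 0.0015 0.075 0 0 0;0.002 0.0015 0.092 0 0 0;0.002 0.0015 0.093 0 0 0;0.002 0.0015 0.093 0 0 0;0.002 0.0015 0.093 0 0 0;0.002 0.0015 0.093 0 0 0",
)

```text
time: 25.15
eef_pos: [0.5739, -0.308, 0.0102]
ee_rot: [179.9, -0.1, 0.0]
force: [-0.5, -0.2, 0.2]
width: 0.0941
grasp_force: 0.0
```

>>> play_rows(
  targets="-0.0005 -0.001 0.002 0 0 0;-0.0005 -0.001 0.002 0 0 0;-0.0005 -0.001 0.002 0 0 0",
)

```text
time: 25.45
eef_pos: [0.5723, -0.3067, 0.0064]
ee_rot: [180.0, -0.0, -0.0]
force: [-0.0, 0.8, -1.1]
width: 0.0938
grasp_force: 0.0
```

>>> play_rows(
  targets="0.001 0 -0.0003 0 0 0;0.001 0 -0.0003 0 0 0;0.001 0 -0.0003 0 0 0;0.001 0 -0.0003 0 0 0;0.001 0 -0.0003 0 0 0;0.001 0 -0.0003 0 0 0;0.001 0 -0.0003 0 0 0;0.001 0 -0.0003 0 0 0;0.001 0 -0.0003 0 0 0",
  claw=1,
)

```text
time: 26.35
eef_pos: [0.5734, -0.3067, 0.0066]
ee_rot: [180.0, 0.0, -0.0]
force: [1.6, -0.5, 0.3]
width: 0.0431
grasp_force: 30.0
```

>>> play_rows(
  targets="0 0 -0.03 0 0 0;0 0 -0.07 0 0 0;0 0 -0.118 0 0 0;-0.18 -0.2745 -0.118 0 0 0;-0.18 -0.2745 -0.118 0 0 0;-0.18 -0.2745 -0.118 0 0 0;-0.18 -0.2745 -0.118 0 0 0;-0.18 -0.2745 -0.118 0 0 0;-0.18 -0.2745 -0.118 0 0 0;-0.18 -0.2745 -0.118 0 0 0;-0.18 -0.2745 -0.118 0 0 0;-0.18 -0.2745 -0.118 0 0 0",
)

```text
time: 27.55
eef_pos: [0.3935, -0.0321, 0.1249]
ee_rot: [179.9, -0.1, 0.1]
force: [-0.1, -0.2, -1.1]
width: 0.0433
grasp_force: 30.0
```

Run:
```python
from h import *
c=cap('wrist'); s=c['s']; print(s['eef_pos'].round(4),s['ee_rot'].round(2),s['width'])
cv2.imwrite('pics/w12.png',c['frame'])
fit(c,brass(c),[.452,-.032],.021,(.018,.036))
b=circ(c,[.452,-.032],.0135,.036)
xy=circ(c,s['eef_pos'][:2],.022,s['eef_pos'][2]+.007)
print(xy-s['eef_pos'][:2])
go([*(b-xy+s['eef_pos'][:2]),.05])
```

```text
[ 0.3935 -0.0321  0.1249] [ 1.7995e+02 -8.0000e-02  7.0000e-02] 0.04328048509359286
fit [ 0.452  -0.0316] px [281.1 137.9] area 1898.5 pred 2037.9258574385894
circ [[2880.0, 0.452, -0.031], [2880.0, 0.452, -0.032], [2880.0, 0.451, -0.031]]
circ [[2501.4492, 0.3945, -0.0311], [2485.9004, 0.3955, -0.0311], [2448.9065, 0.3955, -0.0301]]
[0.001 0.001]
shift [ 0.057  -0.0007  0.0749] rot [ 0.0009 -0.0011  0.0001]
```

View pics/w12.png

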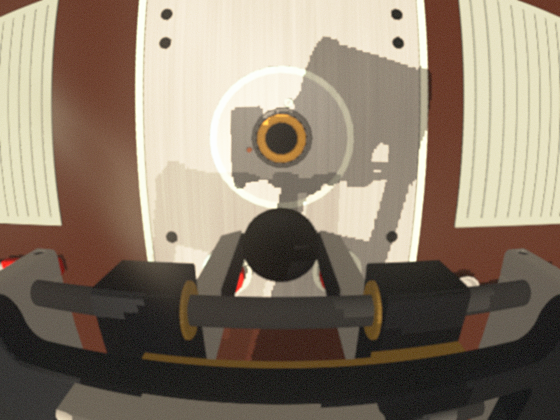

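>>> play_rows(
  targets="0.04 0 0 0 0 0;0.0575 0 0.04 0 0 0;0.0575 0 0.074 0 0 0;0.0575 0 0.074 0 0 0;0.0575 0 0.079 0 0 0;0.0575 0 0.083 0 0 0;0.0575 0 0.086 0 0 0;0.0575 0 0.086 0 0 0;0.0575 0 0.086 0 0 0",
)

```text
time: 28.5
eef_pos: [0.4514, -0.0323, 0.0395]
ee_rot: [180.0, -0.1, 0.0]
force: [0.2, -0.7, -1.1]
width: 0.0426
grasp_force: 30.0
```

>>> play_rows(
  targets="0 0 0.001 0 0 0;0 0 0.002 0 0 0;0 0 0.003 0 0 0;0 0 0.004 0 0 0;0 0 0.0045 0 0 0;0 0 0.0045 0 0 0",
)

```text
time: 29.1
eef_pos: [0.4509, -0.0321, 0.0345]
ee_rot: [180.0, 0.0, 0.0]
force: [-1.8, 0.1, 3.7]
width: 0.043
grasp_force: 30.0
```

Seated height with contact; release, retreat and check.

>>> play_rows(
  targets="0 0 0 0 0 0;0 0 0 0 0 0;0 0 0 0 0 0;0 0 0 0 0 0;0 0 0 0 0 0;0 0 0 0 0 0;0 0 0 0 0 0",
  claw=-1,
)

```text
time: 29.8
eef_pos: [0.4509, -0.0322, 0.034]
ee_rot: [180.0, -0.0, -0.0]
force: [0.8, 0.5, 0.1]
width: 0.0933
grasp_force: 0.0
```

>>> play_rows(
  targets="0 0 -0.05 0 0 0;0 0 -0.10 0 0 0;-0.06 0 -0.15 0 0 0;-0.06 0 -0.15 0 0 0;-0.06 0 -0.15 0 0 0;-0.06 0 -0.15 0 0 0;-0.06 0 -0.15 0 0 0",
)

```text
time: 30.5
eef_pos: [0.3907, -0.032, 0.1825]
ee_rot: [-180.0, 0.1, 0.0]
force: [-0.2, -0.5, 0.1]
width: 0.0941
grasp_force: 0.0
```

Run:
```python
from h import *
c=cap('wrist'); s=c['s']; print(s['eef_pos'].round(4),s['width'])
circ(c,[.452,-.032],.022,.042); 
if 1: circ(c,[.672,-.032],.031,.042)
d=cap('side'); a=c['frame'];b=d['frame']
p=proj(d,[.56,-.03,.03]).astype(int); print(p)
x0,y0=max(p[0]-90,0),max(p[1]-60,0)
b=cv2.resize(b[y0:y0+120,x0:x0+180],(600,400),interpolation=cv2.INTER_CUBIC)
w=cv2.resize(a[:300],(375,200)); im=np.zeros((600,600,3),np.uint8); im[:400]=b; im[400:,:375]=w
cv2.imwrite('pics/w13.png',im)
```

```text
[ 0.3907 -0.032   0.1825] 0.09409326832800097
circ [[2746.3013, 0.451, -0.031], [2729.1353, 0.451, -0.03], [2649.4688, 0.45, -0.031]]
circ [[199.629, 0.668, -0.028], [192.1576, 0.67, -0.028], [188.6165, 0.67, -0.027]]
[276 203]
```

View pics/w13.png

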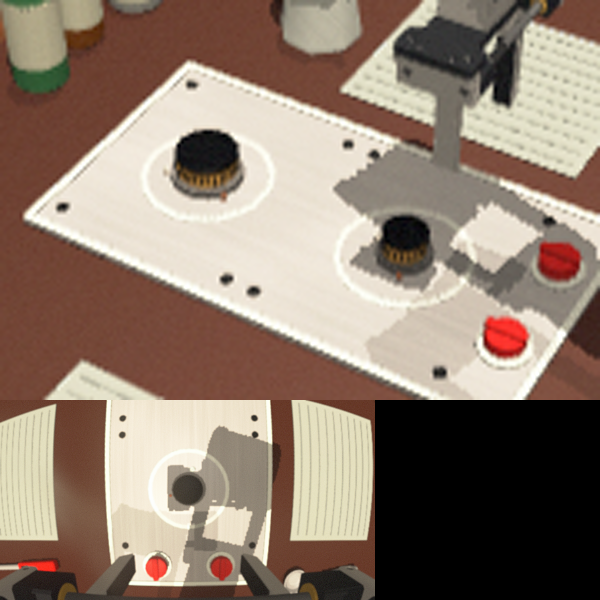

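Both stacks look upright and level in the side crop (big at 207,160; small at 405,240), centred on their collars.

```bash
python3 -c "
from cell import job_done
print(job_done())"
```

```text
the job is handed in; nothing more can be done
None
```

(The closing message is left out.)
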